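# Stand each capped bottle and the vial in its own drip saucer

### The job

Put the capped glassware away: stand each of the three reagent bottles and the sample vial in the grey drip saucer of its size, the biggest bottle in the biggest saucer and so on down to the vial in the smallest. Each must stand upright on the floor of its saucer, inside the rim, and none may be tipped over on the way. Leave the round tin and the white crucible where they are.

Things in the scene. Friction and masses are not known exactly. Their poses are not given: they have to be found in the camera images.
- bottle_large: the largest reagent bottle: glass, round, 63 mm across and 113 mm high, closed with a white screw cap that is fixed to it; loose, upright, at most 0.22 kg. The side is straight up to 67 mm from the bottom and narrows above that, so grip it round the straight side. Origin at the centre of the underside, z up along its axis
- bottle_medium: the middle-sized reagent bottle: glass, round, 52 mm across and 94 mm high, closed with a black screw cap that is fixed to it; loose, upright, at most 0.18 kg. The side is straight up to 56 mm from the bottom and narrows above that, so grip it round the straight side. Origin at the centre of the underside, z up along its axis
- bottle_small: the smallest reagent bottle: glass, round, 45 mm across and 80 mm high, closed with a black screw cap that is fixed to it; loose, upright, at most 0.16 kg. The side is straight up to 47 mm from the bottom and narrows above that, so grip it round the straight side. Origin at the centre of the underside, z up along its axis
- vial: the sample vial: a small round glass vial with a white screw cap that is fixed to it, 24 mm across and 44 mm high; loose, upright, about 15 g. Grip it between 15 and 32 mm from the bottom. Origin at the centre of the underside, z up along its axis
- saucer_large: the largest of four round grey plastic drip saucers, fixed to the bench: recess 82 mm across with a flat floor 3 mm above the bench, rim 4 mm wide and 7 mm high over the bench, 90 mm across overall; for the largest bottle. Origin at the centre of its underside, on the bench, z up
- saucer_medium: the second largest of four round grey plastic drip saucers, fixed to the bench: recess 70 mm across with a flat floor 3 mm above the bench, rim 4 mm wide and 7 mm high over the bench, 78 mm across overall; for the middle-sized bottle. Origin at the centre of its underside, on the bench, z up
- saucer_small: the second smallest of four round grey plastic drip saucers, fixed to the bench: recess 58 mm across with a flat floor 3 mm above the bench, rim 4 mm wide and 7 mm high over the bench, 66 mm across overall; for the smallest bottle. Origin at the centre of its underside, on the bench, z up
- saucer_vial: the smallest of four round grey plastic drip saucers, fixed to the bench: recess 38 mm across with a flat floor 3 mm above the bench, rim 4 mm wide and 7 mm high over the bench, 46 mm across overall; for the vial. Origin at the centre of its underside, on the bench, z up
- tin: round white-metal tin with a lid, 65 mm across and 53 mm high, loose; not a bottle, stays where it is. Origin at the centre of the underside. (Behind all the things listed stand a tube furnace 0.32 m high, its front 0.64 m ahead of the robot base, and a monitor 0.41 m high, 0.68 m ahead: keep the hand clear of them)
- crucible: small open white porcelain crucible, 41 mm across the rim and 28 mm high, loose, standing; no cap, not a bottle, stays where it is. Origin at the centre of the underside
Not all that is in view belongs to the job. Several things have the shape of the vial; the one meant has the colours described above.

How it is judged:
At the end, for the whole second after the job is handed in: Each of the four stands upright (within 0.08 rad) and at rest on the floor of its own saucer, its axis within 12 mm of the saucer's centre (it does so wherever it stands flat inside the rim); the tin and the crucible are within 30 mm of where they stood (horizontal distance between bottle_large and saucer_large below 0.012 m and z of bottle_large in the frame of saucer_large between 0.001 and 0.0055 m and angle between each of bottle_large, bottle_medium, bottle_small, vial's own z axis and vertical below 0.08 rad and linear speed of each of bottle_large, bottle_medium, bottle_small, vial below 0.02 m/s and horizontal distance between bottle_medium and saucer_medium below 0.012 m and z of bottle_medium in the frame of saucer_medium between 0.001 and 0.0055 m and horizontal distance between bottle_small and saucer_small below 0.012 m and z of bottle_small in the frame of saucer_small between 0.001 and 0.0055 m and horizontal distance between vial and saucer_vial below 0.012 m and z of vial in the frame of saucer_vial between 0.001 and 0.0055 m and distance of each of tin, crucible from where it was at the start of the episode below 0.03 m); the robot touches nothing.
It fails at once if a bottle or the vial is tipped over (more than 0.6 rad from upright) (angle between any of bottle_large, bottle_medium, bottle_small, vial's own z axis and vertical above 0.6 rad).
It fails at once if the tin or the crucible is moved more than 30 mm (distance of any of tin, crucible from where it was at the start of the episode above 0.03 m).
It also fails if it takes over 122 s, if anything falls off the work surface, if the arm or the gripper's body presses on something with over 40 N, if the wrist force passes 120 N, or if a joint passes its speed limit or range.

### The arm

A 7-joint arm with a two-finger parallel gripper is mounted at the origin on a cart in front of the work surface, level with it; the furniture and walls round the work are solid. World frame = base frame: x ahead of the robot, y to its left, z up, the work surface at z = 0. Lengths are in m, angles in rad, forces in N, time in s.
With the tool pointing down it reaches from about 0.35 to 0.9 m from the base axis. Payload 8.1 kg.
Tool frame: the origin (TCP) lies at the centre of the arm's flange, where the gripper is bolted on; the fingertips stand 178 mm ahead of it and the grasp point (between the pads) lies 159 mm ahead of it; z points along the fingers, y is the line along which they close (so a half turn about z gives the same grasp; the last joint's range is limited). The gripper opens to 92 mm and grips with 3 to 60 N. Pads are 19 mm wide; open, the fingers measure 130 mm over their backs; the gripper's body (75 mm by 190 mm) begins 47 mm behind the grasp point.
Start: joints at [1.153, 0.434, 0.025, 1.573, -0.012, 1.134, -0.075], TCP at [0.193, -0.594, 0.405] pointing down, gripper open.
Joint ranges: [-2.62, 2.62], [-0.44, 2.09], [-1.27, 1.32], [0.08, 2.57], [-1.32, 4.46], [0.12, 2], [-2.74, 2.74]. Speed limits (rad/s): [2.22, 2.22, 3.01, 3.01, 3.14, 3.14, 3.14].

### API

Orientations are given as a rotation vector (axis times angle).
In Python, from cell import arm gives the robot as it stands. The module is installed in compiled form; this text tells all that it offers.
- The arm moves only by the shell command python3 -m inch 'ROWS' [FORCE]. ROWS is text: rows parted by semicolons, each of 5 numbers parted by spaces: the shift along the tool's x, y, z in m, then the turn about the tool's z in rad, then the finger opening in m, from 0 to 0.0918. In form: x y z roll fingers; .... A call has 1 to 5 rows; each row is the pose to reach, as a shift and turn from the pose commanded when the call began, along the tool's axes at that moment; what a row does not reach only later rows make up. A row lasts 1/10 s, in which the tool goes at most 50 mm and 8.59 degrees, less where a joint would pass 70% of its speed; a pose out of reach is approached as far as the arm can. A call with a gripper value outside its range is refused whole. The fingers move at their own pace and stop on an object; FORCE is the grip in N (left out, the last holds). Time passes only in rows, so rows that repeat a pose let the fingers close. It gives the time, the measured TCP pose, the force, the opening and the grip force at its end, in the units of the state.
- arm.observe(): the state, without advancing time (a new reading comes with each control period).
- arm.get_image(name): name is "side" or "top"; returns the picture (420x560x3 uint8, red, green, blue); there is no depth.
- arm.get_calibration(name): a dict with "intrinsics" (3x3 intrinsics, pixels), "pose" (4x4, takes a point from camera to world coordinates). Camera axes: x right, y up, looking along -z (the intrinsics and any distortion apply to the point x, -y, -z); pixel columns grow to the right and rows downward; lengths in m; the calibration is good to about 2 mm. A picture is of the moment at which its call begins. get_calibration takes no time and is no camera call.
- arm.sign_off(): hands the job in; it is judged then, once.
Trained networks look in the newest picture that a camera, given by its name, has taken for a name from the list of things; names that differ only in an ending like _2 or _b are one class to them, and where a whole thing is asked for, a point or a joint stands for the part that bears it (a point fixed in the world has none). Each returns a list of dicts, best first, with "conf" (0 to 1); they miss things now and then, are a little off and sometimes report something else, mostly with a low value. They report only what shows in the picture. A call takes as long as a camera call. They do not tell look-alikes from the thing itself.
- arm.look_for(camera, query): "point" ([row, column] in pixels, amid what is visible of it).
- arm.silhouettes(camera, query): "region" (420x560 bool, what is visible of it) and "point" ([row, column] in pixels, amid what is visible of it).
- arm.place_of(camera, query): "point" ([row, column] in pixels: a listed point, or the origin of a listed thing).
The state is a dict: "clock": time; "joints": joint angles; "dq": joint speeds; "joint_efforts": joint torques, N m; "position": TCP position; "ee_rot": TCP orientation; "force": force on the tool from outside, world axes, zero at the start; "ft_torque": the same for the moment, N m; "width": opening from 0.0 (shut) to 1.0 (fully open); "gripper_force": force on a finger pad.
Only numpy, scipy, OpenCV 4.12 (cv2) and the standard library are available. Lean on these libraries where they do the work, as an engineer would, in place of code of your own. Each camera call takes 0.05 s, during which the arm holds its last target. There are 200 camera calls.

## Working session

There is one attempt and no reset: what is moved stays moved. The work goes in short steps, Python scripts to look and compute and a shell command to move; the robot and the scene stay as the last step left them, time stands still between calls to the robot, and variables do not carry over. Pictures are saved under pics/ and viewed, at most 14 in all, crops included, and the job is handed in when it is done.

```bash
mkdir -p pics
python3 - <<'E'
from cell import arm
import cv2,numpy as np
for c in("top","side"):
    cv2.imwrite(f"pics/{c}0.png",cv2.resize(arm.get_image(c)[:,:,::-1],(800,600),interpolation=cv2.INTER_CUBIC))
    k=arm.get_calibration(c);print(k["intrinsics"],k["pose"].round(4) if hasattr(k["pose"],'round') else k["pose"])
s=arm.observe();print(s)
E
```

```text
[[540.71410844   0.         284.60184673]
 [  0.         540.71410844 209.51262206]
 [  0.           0.           1.        ]] [[-0.0342  0.9784 -0.2041  0.146 ]
 [-0.9994 -0.0343  0.0029 -0.0088]
 [-0.0041  0.2041  0.9789  1.6142]
 [ 0.      0.      0.      1.    ]]
[[394.90000869   0.         281.23833189]
 [  0.         394.90000869 206.10624222]
 [  0.           0.           1.        ]] [[-0.9361  0.2149 -0.2786  0.1768]
 [-0.3518 -0.5634  0.7475  0.8033]
 [ 0.0036  0.7977  0.603   0.6651]
 [ 0.      0.      0.      1.    ]]
{'clock': 0.1, 'joints': array([ 1.15339162,  0.43517085,  0.02497746,  1.57399467, -0.01160419,
        1.13398833, -0.07510556]), 'dq': array([-3.65954328e-04, -2.01208080e-03, -1.29925854e-03, -1.57788857e-03,
       -7.73028268e-04, -8.62543323e-04,  8.85598418e-06]), 'joint_efforts': array([ 4.35330687e-03, -6.69129109e+01,  9.88344848e-01, -3.15148222e+01,
       -6.06052252e-02,  3.73663567e-02,  7.01390195e-05]), 'position': array([ 0.19342834, -0.59410536,  0.40401684]), 'ee_rot': array([-3.10141930e+00, -4.92115217e-01,  5.44421649e-04]), 'force': array([ 0.68452758,  0.10104113, -0.47367872]), 'ft_torque': array([-0.00613692,  0.05862664,  0.02003066]), 'gripper_force': 0.0, 'width': 1.005660694412485}
```

View pics/top0.png

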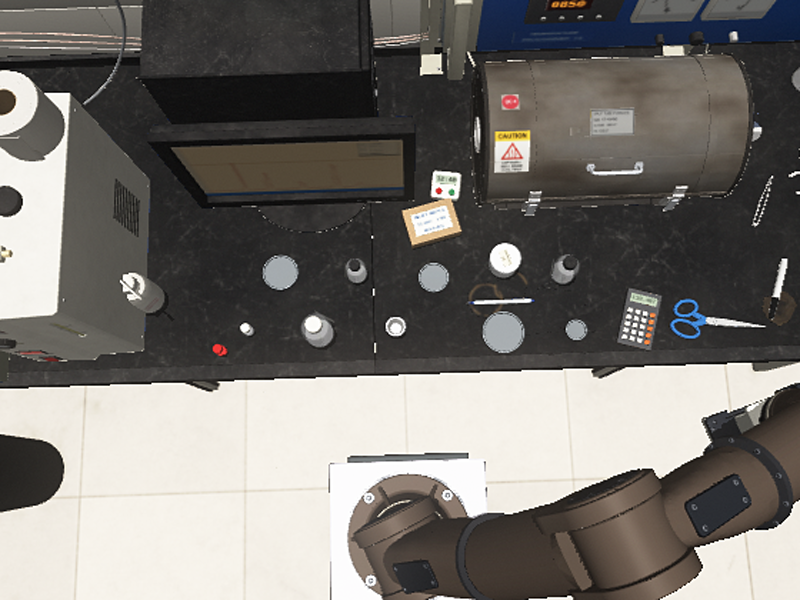

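View pics/side0.png

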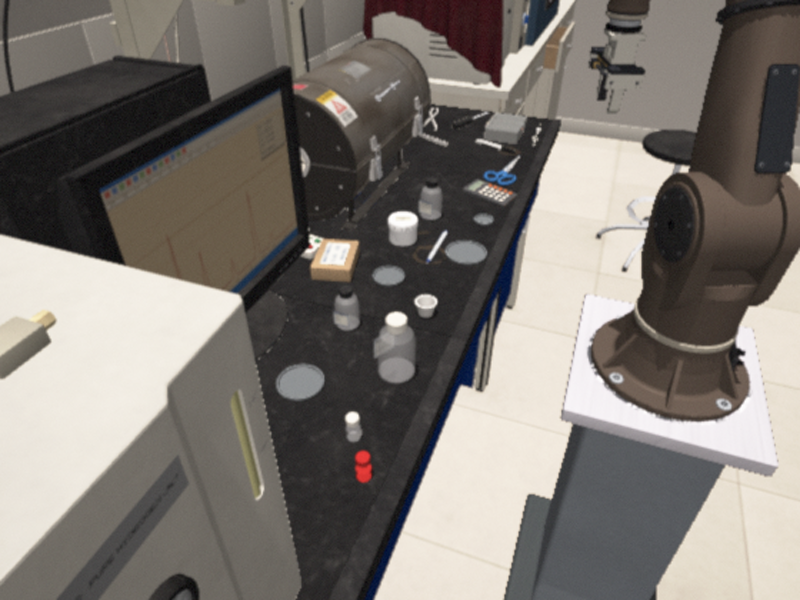

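The top view (800x600 picture) shows saucers at (503,332) large, (280,272) medium, (433,277) small and (576,329) vial. Bottles are at (318,330) with the white cap, (565,268) and (356,270). Tin at (505,260), crucible at (396,326).
There are two vial shapes: white-capped glass at (246,328) and all-red at (219,350). The white-capped glass one fits the description. I'll confirm it in a crop.

```bash
cat > h.py <<'E'
from cell import arm
import numpy as np, cv2
from scipy.spatial.transform import Rotation as R
def ray(c,p):
    k=arm.get_calibration(c);K=np.array(k["intrinsics"]);P=np.array(k["pose"])
    d=np.linalg.solve(K,[p[1],p[0],1]);d=P[:3,:3]@(d*[1,-1,-1]);return P[:3,3],d
def at(c,p,z=0):
    o,d=ray(c,p);return (o+d*(z-o[2])/d[2])[:2]
def proj(c,X):
    k=arm.get_calibration(c);K=np.array(k["intrinsics"]);P=np.array(k["pose"])
    q=K@(np.array([1,-1,-1])*(P[:3,:3].T@(np.array(X)-P[:3,3])));return q[1]/q[2],q[0]/q[2]
E
python3 - <<'E'
from h import *
ti=arm.get_image("top");si=arm.get_image("side")
for n in "bottle_large bottle_medium bottle_small vial saucer_large saucer_medium saucer_small saucer_vial tin crucible".split():
    for c in("top","side"):
        for r in arm.place_of(c,n)[:2]: print(n,c,np.round(r["point"],1),round(r["conf"],2),at(c,r["point"]).round(4))
a=cv2.resize(ti[150:260,130:430,::-1],(800,293),interpolation=cv2.INTER_CUBIC)
b=cv2.resize(si[270:350,170:370,::-1],(750,300),interpolation=cv2.INTER_CUBIC)
b=np.pad(b,((0,0),(0,50),(0,0)))
cv2.imwrite("pics/crop.png",np.vstack([a,b]))
E
```

```text
bottle_large top [231.3 225.9] 0.67 [0.4215 0.1662]
bottle_large side [259.8 280.8] 0.94 [0.411  0.1765]
bottle_large side [227.3 243.2] 0.18 [0.5446 0.0999]
bottle_medium top [187.9 395.4] 0.62 [ 0.5384 -0.3562]
bottle_medium top [192.5 248.5] 0.37 [0.5398 0.0953]
bottle_medium side [149.  299.4] 0.94 [ 0.5407 -0.3499]
bottle_small top [188.3 249.8] 0.6 [0.5529 0.091 ]
bottle_small side [223.3 245.4] 0.79 [0.5461 0.083 ]
bottle_small side [153.5 335.7] 0.57 [ 0.4156 -0.3642]
vial top [243.  154.1] 0.62 [0.3933 0.3829]
vial top [230.8 174.3] 0.56 [0.4285 0.3223]
vial side [327.9 250.9] 0.78 [0.3995 0.3752]
vial side [306.4 243.8] 0.74 [0.435 0.332]
saucer_large top [234.3 351.1] 0.94 [ 0.3991 -0.2117]
saucer_large top [187.4 395.1] 0.26 [ 0.54   -0.3554]
saucer_large side [176.1 328.9] 0.58 [ 0.4002 -0.2187]
saucer_medium top [190.4 197.5] 0.57 [0.5519 0.2519]
saucer_medium side [268.4 211.6] 0.89 [0.5505 0.2594]
saucer_small side [194.1 270. ] 0.82 [ 0.5351 -0.0638]
saucer_vial top [231.4 402.8] 0.72 [ 0.4025 -0.3682]
saucer_vial top [190.5 246.9] 0.68 [0.5463 0.1001]
saucer_vial side [152.1 337.6] 0.63 [ 0.412 -0.376]
saucer_vial side [301.1 245.2] 0.34 [0.4381 0.3183]
tin top [183.2 347.9] 0.63 [ 0.5584 -0.2113]
tin side [168.4 278.7] 0.68 [ 0.5621 -0.2054]
crucible top [230.1 279.2] 0.49 [0.4195 0.0049]
crucible side [222.  297.1] 0.76 [0.4203 0.0293]
```

View pics/crop.png

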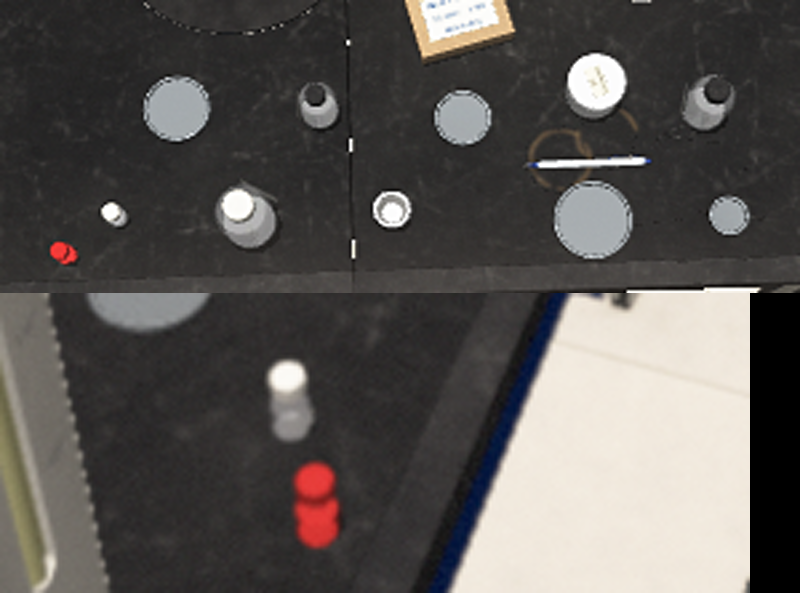

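The crop confirms it: the vial meant is the one with a white cap over clear glass (top, about row 231, col 174 raw). The all-red one at row 243, col 154 is the look-alike. Next I refine positions by fitting solid models to the silhouettes.

```bash
cat >> h.py <<'E'
B=dict(bottle_large=(.0315,.067,.113,.016),bottle_medium=(.026,.056,.094,.013),bottle_small=(.0225,.047,.080,.0115),vial=(.012,.030,.044,.0105))
S=dict(saucer_large=.045,saucer_medium=.039,saucer_small=.033,saucer_vial=.023)
A=np.linspace(0,2*np.pi,40)
def mask(c,n,xy,s=4):
    M=np.zeros((420*s,560*s),np.uint8)
    if n in S: parts=[[(0,S[n]),(.007,S[n])]]
    else:
        r,zs,h,rc=B[n]; zc=zs+.55*(h-zs); parts=[[(0,r),(zs,r)],[(zs,r),(zc,rc)],[(zc,rc),(h,rc)]]
    for P in parts:
        q=np.array([proj(c,(xy[0]+r*np.cos(a),xy[1]+r*np.sin(a),z))[::-1] for z,r in P for a in A])
        cv2.fillConvexPoly(M,cv2.convexHull(np.round((q+.5)*s).astype(np.int32)),255)
    return cv2.resize(M,(560,420),interpolation=cv2.INTER_AREA)/255.
def fit(c,n,reg,x0):
    from scipy.optimize import minimize
    f=lambda p:-np.minimum(m:=mask(c,n,p),reg).sum()/np.maximum(m,reg).sum()
    o=minimize(f,x0,method="Nelder-Mead",options=dict(initial_simplex=np.array(x0)+[[-.004,-.004],[.006,0],[0,.006]],xatol=2e-4,fatol=1e-4,maxiter=60))
    return o.x,-o.fun
def locate(n,x0,cams=("top","side")):
    for c in cams:
        arm.get_image(c)
        best=None
        for q in arm.silhouettes(c,n):
            r=q["region"].astype(float)
            g=mask(c,n,x0); iou=np.minimum(g,r).sum()/np.maximum(g,r).sum()
            if best is None or iou>best[0]: best=(iou,r,q["conf"])
        if best is None or best[0]<.1: print(n,c,"none");continue
        x,i=fit(c,n,best[1],x0); print(n,c,x.round(4),"iou",round(i,3),"conf",round(best[2],2))
E
python3 - <<'E'
from h import *
for n,x in dict(bottle_large=(.417,.17),bottle_medium=(.54,-.353),bottle_small=(.548,.088),vial=(.431,.326),saucer_large=(.4,-.213),saucer_medium=(.551,.255),saucer_small=(.535,-.064),saucer_vial=(.405,-.37)).items(): locate(n,x)
E
```

```text
Traceback (most recent call last):
  File "h.py", line 38, in locate
    x,i=fit(c,n,best[1],x0); print(n,c,x.round(4),"iou",round(i,3),"conf",round(best[2],2))
        ~~~^^^^^^^^^^^^^^^^
  File "h.py", line 27, in fit
    o=minimize(f,x0,method="Nelder-Mead",options=dict(initial_simplex=np.array(x0)+[[-.004,-.004],[.006,0],[0,.006]],xatol=2e-4,fatol=1e-4,maxiter=60))
  File "h.py", line 26, in <lambda>
    f=lambda p:-np.minimum(m:=mask(c,n,p),reg).sum()/np.maximum(m,reg).sum()
                              ~~~~^^^^^^^
  File "h.py", line 21, in mask
    q=np.array([proj(c,(xy[0]+r*np.cos(a),xy[1]+r*np.sin(a),z))[::-1] for z,r in P for a in A])
                ~~~~^^^^^^^^^^^^^^^^^^^^^^^^^^^^^^^^^^^^^^^^^^^
  File "h.py", line 10, in proj
    k=arm.get_calibration(c);K=np.array(k["intrinsics"]);P=np.array(k["pose"])
ValueError: time passes only in moves, steps and waits
```

```bash
sed -i 's/^def ray/import functools\ncal=functools.cache(lambda c: arm.get_calibration(c))\ndef ray/; s/k=arm.get_calibration(c)/k=cal(c)/' h.py
python3 - <<'E'
from h import *
for n,x in dict(bottle_large=(.417,.17),bottle_medium=(.54,-.353),bottle_small=(.548,.088),vial=(.431,.326),saucer_large=(.4,-.213),saucer_medium=(.551,.255),saucer_small=(.535,-.064),saucer_vial=(.405,-.37)).items(): locate(n,x)
print(arm.observe()["clock"])
E
```

```text
bottle_large top [0.4191 0.1736] iou 0.915 conf 0.95
bottle_large side [0.4209 0.1752] iou 0.929 conf 0.68
bottle_medium top [ 0.5317 -0.3479] iou 0.934 conf 0.69
bottle_medium side [ 0.5317 -0.3422] iou 0.918 conf 0.81
bottle_small top [0.5446 0.0928] iou 0.831 conf 0.47
bottle_small side [0.5477 0.0945] iou 0.936 conf 0.65
vial top none
vial side [0.429 0.327] iou 0.822 conf 0.55
saucer_large top [ 0.4052 -0.2132] iou 0.962 conf 0.6
saucer_large side [ 0.407  -0.2091] iou 0.879 conf 0.86
saucer_medium top [0.5523 0.2565] iou 0.946 conf 0.93
saucer_medium side [0.5548 0.2582] iou 0.879 conf 0.64
saucer_small top [ 0.5291 -0.0711] iou 0.941 conf 0.75
saucer_small side [ 0.5296 -0.0678] iou 0.833 conf 0.84
saucer_vial top [ 0.4077 -0.3671] iou 0.902 conf 0.68
saucer_vial side none
2.9
```

```bash
cat >> h.py <<'E'
def go(x,y,zg):
    s=arm.observe();Rm=R.from_rotvec(s["ee_rot"]).as_matrix()
    d=Rm.T@(np.array([x,y,zg+.159])-s["position"]);roll=np.arctan2(Rm[1,0],Rm[0,0])
    print("shift",d.round(4),"roll",round(roll,4),"t",round(s["clock"],2),"pos",s["position"].round(4),"w",round(s["width"]*.0918,4))
E
python3 - <<'E'
from h import *
locate("vial",(.429,.326),("top",));locate("saucer_vial",(.408,-.366),("top","side"))
go(.532,-.345,.246)
E
```

```text
vial top [0.4265 0.3237] iou 0.671 conf 0.38
saucer_vial top [ 0.4059 -0.3662] iou 0.828 conf 0.57
saucer_vial side [ 0.4072 -0.3632] iou 0.826 conf 0.51
shift [ 3.990e-01 -1.323e-01 -2.000e-04] roll 0.3147 t 3.2 pos [ 0.1935 -0.5943  0.4048] w 0.0915
```

```bash
python3 -m inch '0.05 -0.016 0 0.07 0.09; 0.09 -0.03 0 0.14 0.09; 0.14 -0.046 0 0.21 0.09; 0.185 -0.061 0 0.28 0.09; 0.23 -0.076 0 0.315 0.09' 25
python3 -c "
from h import *
go(.532,-.345,.246)"
```

```text
clock: 3.7
position: [0.3903, -0.4493, 0.4049]
ee_rot: [3.141, -0.004, 0.001]
force: [0.5, -0.9, -0.2]
width: 0.978
gripper_force: 0.0
shift [ 0.1414 -0.1046 -0.    ] roll -0.0027 t 3.7 pos [ 0.3903 -0.4493  0.4049] w 0.0898
```

```bash
python3 -m inch '0.035 -0.026 0 0 0.09; 0.07 -0.052 0 0 0.09; 0.105 -0.078 0 0 0.09; 0.141 -0.105 0 0 0.09; 0.141 -0.105 0 0 0.09'
python3 -c "
from h import *
go(.532,-.345,.0515);arm.get_image('top');locate('bottle_medium',(.532,-.345),('side',))"
```

```text
clock: 4.2
position: [0.5352, -0.3396, 0.4044]
ee_rot: [-3.138, -0.015, -0.005]
force: [-0.8, 0.6, 0.5]
width: 0.981
gripper_force: 0.0
shift [-0.0038  0.0061  0.1939] roll 0.0097 t 4.2 pos [ 0.5352 -0.3396  0.4044] w 0.0901
bottle_medium side [ 0.5319 -0.3429] iou 0.929 conf 0.62
```

```bash
python3 -m inch '0 0 0.03 0 0.09; 0 0 0.06 0 0.09; 0 0 0.09 0 0.09; 0 0 0.09 0 0.09'
python3 -c "
from h import *
go(.532,-.345,.0515)"
```

```text
clock: 4.75
position: [0.527, -0.3467, 0.311]
ee_rot: [-3.139, 0.005, 0.011]
force: [-0.4, 0.2, 0.6]
width: 0.981
gripper_force: 0.0
shift [ 0.0057 -0.0014  0.1005] roll -0.0029 t 4.75 pos [ 0.527  -0.3467  0.311 ] w 0.0901
```

```bash
python3 -m inch '0 0 0 0 0.09; 0 0 0 0 0.09; 0 0 0 0 0.09'
python3 -c "
from h import *
go(.532,-.345,.0515)"
```

```text
clock: 5.05
position: [0.53, -0.3465, 0.3166]
ee_rot: [3.14, -0.001, 0.004]
force: [0.3, -0.3, 0.6]
width: 0.982
gripper_force: 0.0
shift [ 0.0017 -0.0016  0.1061] roll -0.0008 t 5.05 pos [ 0.53   -0.3465  0.3166] w 0.0901
```

```bash
python3 -m inch '0.002 -0.001 0.025 0 0.09; 0.002 -0.001 0.05 0 0.09; 0.002 -0.001 0.075 0 0.09; 0.002 -0.001 0.095 0 0.09; 0.002 -0.001 0.105 0 0.09' && python3 -m inch '0 0 0 0 0.09; 0 0 0 0 0.09; 0 0 0 0 0.09; 0 0 0 0 0.09'
python3 -c "
from h import *
go(.532,-.345,.0515)"
```

```text
clock: 5.55
position: [0.5316, -0.3448, 0.209]
ee_rot: [-3.141, 0.0, 0.001]
force: [-0.0, 0.4, 0.4]
width: 0.976
gripper_force: 0.0
clock: 5.95
position: [0.5321, -0.3451, 0.2109]
ee_rot: [3.141, -0.001, 0.003]
force: [0.3, 0.6, -0.3]
width: 0.982
gripper_force: 0.0
shift [-0.0001 -0.0001  0.0004] roll -0.0003 t 5.95 pos [ 0.5321 -0.3451  0.2109] w 0.0902
```

```bash
python3 -m inch '0 0 0 0 0.07; 0 0 0 0 0.06; 0 0 0 0 0.055; 0 0 0 0 0.05; 0 0 0 0 0.04' 25 && python3 -m inch '0 0 0 0 0.04; 0 0 0 0 0.04; 0 0 0 0 0.04' && python3 -m inch '0 0 -0.01 0 0.04; 0 0 -0.03 0 0.04; 0 0 -0.05 0 0.04; 0 0 -0.05 0 0.04'
python3 - <<'E'
from h import *
go(.5535,.257,.24)
im=arm.get_image('side');cv2.imwrite('pics/g1.png',cv2.resize(im[60:240,180:420,::-1],(800,600)))
E
```

```text
clock: 6.45
position: [0.5317, -0.3449, 0.2097]
ee_rot: [3.142, -0.001, -0.0]
force: [-0.8, -1.8, 0.8]
width: 0.594
gripper_force: 0.7
clock: 6.75
position: [0.5317, -0.3451, 0.2097]
ee_rot: [3.141, -0.001, 0.0]
force: [-0.1, -0.5, -0.4]
width: 0.56
gripper_force: 25.0
clock: 7.15
position: [0.5327, -0.3453, 0.2629]
ee_rot: [3.139, -0.0, 0.007]
force: [0.6, 0.2, -2.0]
width: 0.557
gripper_force: 25.0
shift [ 0.0213 -0.602  -0.1373] roll -0.0003 t 7.15 pos [ 0.5327 -0.3453  0.2629] w 0.0511
```

View pics/g1.png

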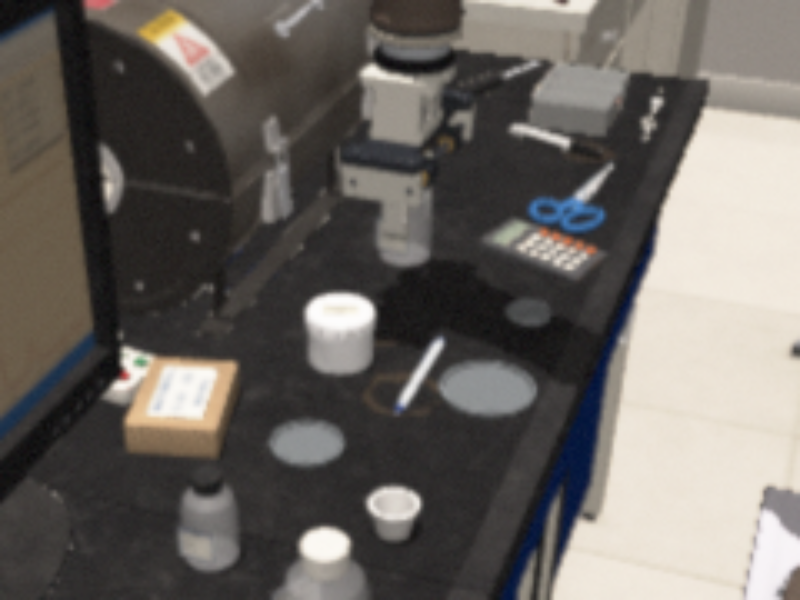

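The side crop shows the medium bottle held upright in the fingers at (405,230), clear of the bench. Now I carry it left, high over the tin and the small bottle.

```bash
python3 -m inch '0 0 -0.03 0 0.04; 0 0 -0.065 0 0.04; 0 0 -0.1 0 0.04; 0 -0.015 -0.105 0 0.04; 0 -0.04 -0.105 0 0.04' && python3 -m inch '0.002 -0.03 0 0 0.04; 0.004 -0.065 0 0 0.04; 0.006 -0.1 0 0 0.04; 0.008 -0.135 0 0 0.04; 0.01 -0.17 0 0 0.04' && python3 -m inch '0 -0.035 0 0 0.04; 0 -0.07 0 0 0.04; 0 -0.105 0 0 0.04; 0 -0.14 0 0 0.04; 0 -0.175 0 0 0.04' && python3 -m inch '0 -0.035 0 0 0.04; 0 -0.07 0 0 0.04; 0 -0.105 0 0 0.04; 0 -0.14 0 0 0.04; 0 -0.165 0 0 0.04'  && python3 -m inch '0 0 0 0 0.04; 0 0 0 0 0.04; 0 0 0 0 0.04'
python3 - <<'E'
from h import *
go(.5535,.257,.15)
E
```

```text
clock: 7.7
position: [0.5313, -0.3058, 0.3651]
ee_rot: [3.14, -0.005, 0.002]
force: [0.8, 0.3, -2.4]
width: 0.55
gripper_force: 25.0
clock: 8.2
position: [0.541, -0.1328, 0.3632]
ee_rot: [-3.141, -0.0, 0.004]
force: [0.5, -0.0, -2.1]
width: 0.557
gripper_force: 25.0
clock: 8.7
position: [0.5408, 0.042, 0.3633]
ee_rot: [3.141, 0.0, -0.004]
force: [0.6, 0.2, -0.6]
width: 0.556
gripper_force: 25.0
clock: 9.2
position: [0.5405, 0.2081, 0.3632]
ee_rot: [-3.141, -0.004, 0.004]
force: [-0.0, -1.2, -1.2]
width: 0.557
gripper_force: 25.0
clock: 9.5
position: [0.5416, 0.2041, 0.3638]
ee_rot: [3.14, -0.002, -0.002]
force: [0.6, -0.4, -1.3]
width: 0.553
gripper_force: 25.0
shift [ 0.0119 -0.053   0.0547] roll -0.0013 t 9.5 pos [0.5416 0.2041 0.3638] w 0.0508
```

```bash
python3 -m inch '0.004 -0.018 0 0 0.04; 0.008 -0.036 0 0 0.04; 0.012 -0.053 0.01 0 0.04; 0.012 -0.053 0.035 0 0.04; 0.012 -0.053 0.065 0 0.04' && python3 -m inch '0 0 0.03 0 0.04; 0 0 0.055 0 0.04; 0 0 0.07 0 0.04; 0 0 0.07 0 0.04; 0 0 0.07 0 0.04' && python3 -m inch '0 0 0 0 0.04; 0 0 0 0 0.04'
python3 - <<'E'
from h import *
go(.5535,.257,.0537)
im=arm.get_image('side');cv2.imwrite('pics/g2.png',cv2.resize(im[180:315,130:310,::-1],(800,600)))
E
```

```text
clock: 10.0
position: [0.5541, 0.2603, 0.2991]
ee_rot: [-3.14, -0.003, -0.003]
force: [0.3, -0.2, -2.9]
width: 0.554
gripper_force: 25.0
clock: 10.5
position: [0.5541, 0.2588, 0.23]
ee_rot: [-3.141, -0.0, -0.0]
force: [-0.3, -0.5, -1.3]
width: 0.553
gripper_force: 25.0
clock: 10.7
position: [0.5544, 0.2584, 0.2311]
ee_rot: [-3.14, 0.001, -0.003]
force: [-0.1, -0.5, -1.0]
width: 0.557
gripper_force: 25.0
shift [-0.0009  0.0015  0.0184] roll -0.0004 t 10.7 pos [0.5544 0.2584 0.2311] w 0.0512
```

View pics/g2.png

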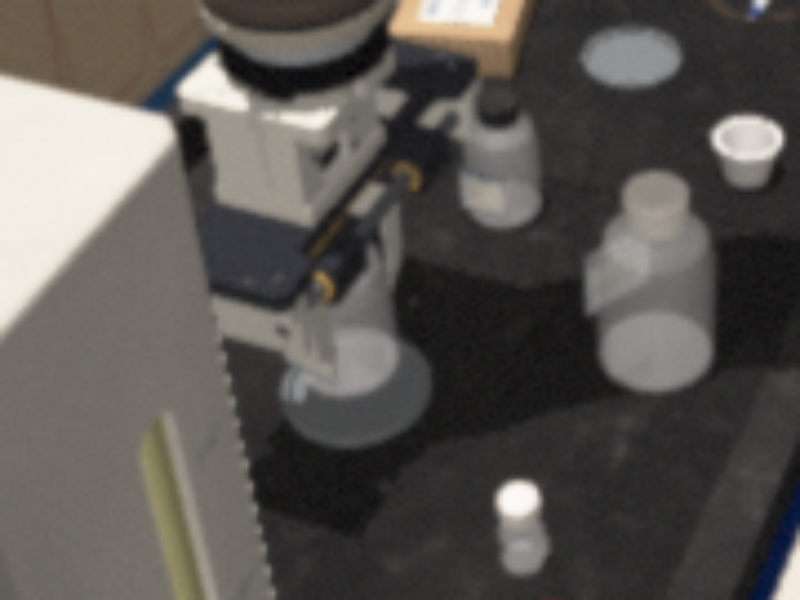

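The medium bottle (bottom at about (365,360)) hangs centred over its saucer (357,390). I lower it and release.

```bash
python3 -m inch '0 0.001 0.008 0 0.04; 0 0.001 0.014 0 0.04; 0 0.001 0.017 0 0.04; 0 0.001 0.0185 0 0.04; 0 0.001 0.0185 0 0.04' && python3 -m inch '0 0 0 0 0.04; 0 0 0 0 0.04'
```

```text
clock: 11.25
position: [0.5537, 0.2568, 0.2125]
ee_rot: [3.141, -0.001, -0.0]
force: [-6.4, -3.5, 19.8]
width: 0.554
gripper_force: 25.0
clock: 11.45
position: [0.5537, 0.2568, 0.2125]
ee_rot: [3.141, -0.001, -0.0]
force: [-5.7, -5.3, 19.3]
width: 0.554
gripper_force: 25.0
```

```bash
python3 -m inch '0 0 -0.001 0 0.052; 0 0 -0.001 0 0.06; 0 0 -0.001 0 0.075; 0 0 -0.001 0 0.09; 0 0 -0.001 0 0.09' && python3 -m inch '0 0 -0.02 0 0.09; 0 0 -0.05 0 0.09; 0 0 -0.09 0 0.09; 0 0 -0.13 0 0.09; 0 0 -0.13 0 0.09'
python3 - <<'E'
from h import *
arm.get_image("top");locate("bottle_medium",(.5535,.257),("side",));locate("bottle_small",(.546,.0935),("side",))
go(.546,.0935,.19)
E
```

```text
clock: 11.95
position: [0.5539, 0.2571, 0.212]
ee_rot: [3.141, -0.0, -0.0]
force: [0.4, -0.2, -0.4]
width: 0.866
gripper_force: 0.0
clock: 12.45
position: [0.5553, 0.2581, 0.348]
ee_rot: [-3.137, 0.001, -0.013]
force: [1.1, 0.9, -0.5]
width: 0.979
gripper_force: 0.0
bottle_medium side [0.5582 0.2547] iou 0.903 conf 0.71
bottle_small side [0.5466 0.0952] iou 0.933 conf 0.93
shift [-0.0075  0.1634 -0.008 ] roll -0.0002 t 12.7 pos [0.5535 0.2569 0.3408] w 0.0897
```

```bash
python3 -m inch '-0.001 0.03 0 0 0.085; -0.003 0.065 0 0 0.085; -0.005 0.1 0 0 0.085; -0.007 0.135 0 0 0.085; -0.0075 0.163 0 0 0.085' && python3 -m inch '0 0 0.01 0 0.085; 0 0 0.03 0 0.085; 0 0 0.05 0 0.085; 0 0 0.05 0 0.085; 0 0 0.05 0 0.085'
python3 - <<'E'
from h import *
go(.546,.0935,.038)
E
```

```text
clock: 13.2
position: [0.5457, 0.0918, 0.3409]
ee_rot: [3.14, -0.002, -0.004]
force: [0.8, -0.5, 0.1]
width: 0.93
gripper_force: 0.0
clock: 13.7
position: [0.5461, 0.0946, 0.2915]
ee_rot: [3.141, 0.001, -0.003]
force: [-0.2, -0.1, -0.2]
width: 0.925
gripper_force: 0.0
shift [0.0001 0.0011 0.0945] roll 0.0004 t 13.7 pos [0.5461 0.0946 0.2915] w 0.0849
```

```bash
python3 -m inch '0 0.001 0.02 0 0.085; 0 0.001 0.045 0 0.085; 0 0.001 0.07 0 0.085; 0 0.001 0.085 0 0.085; 0 0.001 0.094 0 0.085' && python3 -m inch '0 0 0 0 0.085; 0 0 0 0 0.07; 0 0 0 0 0.055; 0 0 0 0 0.05; 0 0 0 0 0.045'  && python3 -m inch '0 0 0 0 0.035; 0 0 0 0 0.035; 0 0 0 0 0.035; 0 0 0 0 0.035' && python3 -m inch '0 0 -0.01 0 0.035; 0 0 -0.03 0 0.035; 0 0 -0.055 0 0.035; 0 0 -0.07 0 0.035; 0 0 -0.07 0 0.035'
python3 - <<'E'
from h import *
go(.5293,-.0695,.11)
E
```

```text
clock: 14.2
position: [0.5464, 0.0935, 0.1977]
ee_rot: [3.142, 0.0, -0.001]
force: [-0.9, -0.3, -0.1]
width: 0.926
gripper_force: 0.0
clock: 14.7
position: [0.5465, 0.0931, 0.1988]
ee_rot: [-3.141, 0.0, -0.002]
force: [0.3, 0.0, -1.2]
width: 0.624
gripper_force: 0.0
clock: 15.1
position: [0.5464, 0.0932, 0.1984]
ee_rot: [-3.142, 0.0, -0.0]
force: [-0.6, -0.7, 3.4]
width: 0.471
gripper_force: 25.0
clock: 15.6
position: [0.5471, 0.0933, 0.2706]
ee_rot: [-3.141, 0.001, -0.006]
force: [0.3, -0.5, -2.4]
width: 0.47
gripper_force: 25.0
shift [-0.0177  0.1628  0.0014] roll -0.0004 t 15.6 pos [0.5471 0.0933 0.2706] w 0.0432
```

```bash
python3 -m inch '-0.003 0.025 0 0 0.035; -0.007 0.06 0 0 0.035; -0.011 0.095 0 0 0.035; -0.015 0.13 0 0 0.035; -0.0175 0.163 0 0 0.035' && python3 -m inch '0 0 0.01 0 0.035; 0 0 0.03 0 0.035; 0 0 0.05 0 0.035; 0 0 0.05 0 0.035; 0 0 0.05 0 0.035'
python3 - <<'E'
from h import *
go(.5293,-.0695,.0424)
im=arm.get_image('side');cv2.imwrite('pics/g3.png',cv2.resize(im[100:235,190:370,::-1],(800,600)))
E
```

```text
clock: 16.1
position: [0.5279, -0.0715, 0.2674]
ee_rot: [3.141, -0.001, -0.002]
force: [1.1, -0.1, -1.3]
width: 0.469
gripper_force: 25.0
clock: 16.6
position: [0.5285, -0.0694, 0.2178]
ee_rot: [-3.141, -0.0, 0.003]
force: [0.6, -0.3, -0.6]
width: 0.469
gripper_force: 25.0
shift [0.0008 0.0001 0.0164] roll 0.0003 t 16.6 pos [ 0.5285 -0.0694  0.2178] w 0.043
```

View pics/g3.png

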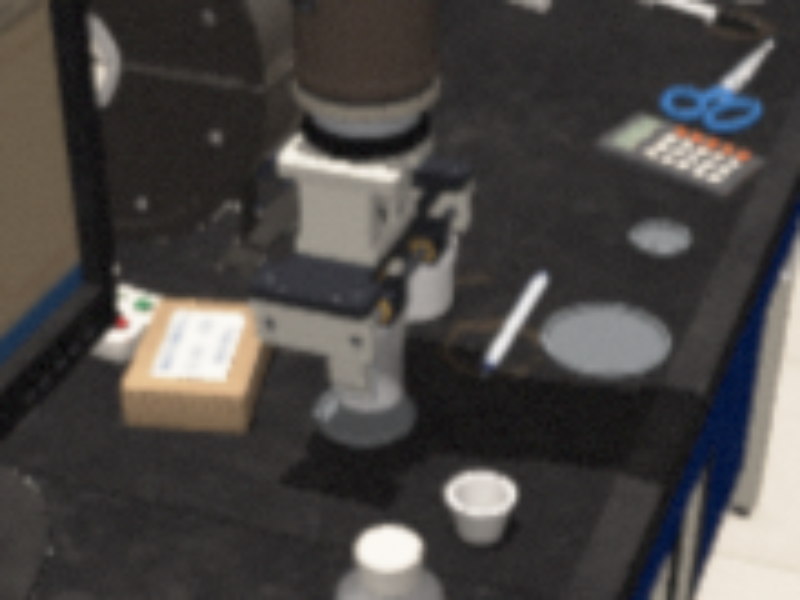

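The small bottle hangs over its saucer (365,415), and the hand is clear of the tin and the box. Lowering and releasing.

```bash
python3 -m inch '0.001 0 0.008 0 0.035; 0.001 0 0.013 0 0.035; 0.001 0 0.0155 0 0.035; 0.001 0 0.0165 0 0.035; 0.001 0 0.0165 0 0.035' && python3 -m inch '0 0 0 0 0.046; 0 0 0 0 0.055; 0 0 0 0 0.07; 0 0 0 0 0.085; 0 0 0 0 0.085' && python3 -m inch '0 0 -0.02 0 0.085; 0 0 -0.05 0 0.085; 0 0 -0.09 0 0.085; 0 0 -0.13 0 0.085; 0 0 -0.145 0 0.09'
python3 - <<'E'
from h import *
arm.get_image("top");locate("bottle_small",(.5293,-.0695),("side",));locate("bottle_large",(.42,.1745),("side",))
go(.42,.1745,.22)
E
```

```text
clock: 17.15
position: [0.5298, -0.0699, 0.2017]
ee_rot: [3.142, -0.0, -0.0]
force: [-0.8, -0.2, -1.6]
width: 0.467
gripper_force: 25.0
clock: 17.65
position: [0.5298, -0.0699, 0.2018]
ee_rot: [3.142, -0.001, 0.0]
force: [-0.1, -0.5, -0.6]
width: 0.797
gripper_force: 0.0
clock: 18.15
position: [0.5306, -0.0698, 0.3507]
ee_rot: [3.141, -0.0, 0.009]
force: [0.8, -0.7, -0.3]
width: 0.96
gripper_force: 0.0
bottle_small side [ 0.5319 -0.0726] iou 0.909 conf 0.86
bottle_large side [0.4207 0.1761] iou 0.934 conf 0.74
shift [-0.1095 -0.2444 -0.033 ] roll -0.0003 t 18.4 pos [ 0.5293 -0.0699  0.3458] w 0.0901
```

```bash
python3 -m inch '-0.015 -0.034 -0.01 0 0.0918; -0.033 -0.073 -0.02 0 0.0918; -0.05 -0.112 -0.033 0 0.0918; -0.067 -0.15 -0.033 0 0.0918; -0.083 -0.187 -0.033 0 0.0918' && python3 -m inch '-0.015 -0.034 0 0 0.0918; -0.0265 -0.0575 0 0 0.0918; -0.0265 -0.0575 0.02 0 0.0918; -0.0265 -0.0575 0.04 0 0.0918; -0.0265 -0.0575 0.04 0 0.0918' && python3 -m inch '0 0 0 0 0.0918; 0 0 0 0 0.0918'
python3 - <<'E'
from h import *
locate("bottle_large",(.42,.1745),("side",))
go(.42,.1745,.069)
E
```

```text
clock: 18.9
position: [0.4456, 0.1185, 0.3788]
ee_rot: [3.141, -0.0, -0.002]
force: [0.8, 1.6, -0.7]
width: 0.999
gripper_force: 0.0
clock: 19.4
position: [0.4191, 0.1741, 0.3366]
ee_rot: [3.139, 0.001, -0.009]
force: [-0.5, -0.9, -0.1]
width: 1.001
gripper_force: 0.0
clock: 19.6
position: [0.4207, 0.1746, 0.3401]
ee_rot: [-3.141, 0.001, -0.0]
force: [1.1, -0.3, 0.7]
width: 1.002
gripper_force: 0.0
bottle_large side [0.4203 0.1764] iou 0.931 conf 0.81
shift [-0.0008  0.0002  0.1124] roll -0.0007 t 19.7 pos [0.4207 0.1747 0.3404] w 0.0919
```

```bash
python3 -m inch '-0.001 0 0.02 0 0.0918; -0.001 0 0.045 0 0.0918; -0.001 0 0.07 0 0.0918; -0.001 0 0.09 0 0.0918; -0.001 0 0.1 0 0.0918' && python3 -m inch '0 0 0.006 0 0.0918; 0 0 0.012 0 0.0918; 0 0 0.012 0 0.0918; 0 0 0.012 0 0.0918'
python3 - <<'E'
from h import *
go(.42,.1745,.0685)
E
```

```text
clock: 20.2
position: [0.4193, 0.1744, 0.2388]
ee_rot: [3.141, -0.001, -0.001]
force: [-0.1, -0.5, -1.1]
width: 0.999
gripper_force: 0.0
clock: 20.6
position: [0.4196, 0.1748, 0.2282]
ee_rot: [-3.141, 0.001, -0.001]
force: [-0.7, 0.5, -1.0]
width: 0.999
gripper_force: 0.0
shift [0.0004 0.0003 0.0007] roll -0.0003 t 20.6 pos [0.4196 0.1748 0.2282] w 0.0917
```

```bash
python3 -m inch '0 0 0 0 0.08; 0 0 0 0 0.072; 0 0 0 0 0.067; 0 0 0 0 0.062; 0 0 0 0 0.05' 30 && python3 -m inch '0 0 0 0 0.05; 0 0 0 0 0.05; 0 0 0 0 0.05' && python3 -m inch '0 0 -0.01 0 0.05; 0 0 -0.03 0 0.05; 0 0 -0.055 0 0.05; 0 0 -0.06 0 0.05; 0 0 -0.06 0 0.05'
python3 - <<'E'
from h import *
go(.406,-.211,.16)
im=arm.get_image('side');cv2.imwrite('pics/g4.png',cv2.resize(im[160:310,190:390,::-1],(800,600)))
E
```

```text
clock: 21.1
position: [0.4194, 0.1748, 0.2278]
ee_rot: [-3.141, 0.0, -0.0]
force: [0.4, 1.3, 1.0]
width: 0.671
gripper_force: 30.0
clock: 21.4
position: [0.4194, 0.1747, 0.2278]
ee_rot: [-3.141, 0.0, -0.0]
force: [-0.2, 1.2, 3.3]
width: 0.669
gripper_force: 30.0
clock: 21.9
position: [0.4195, 0.1746, 0.2885]
ee_rot: [-3.141, 0.001, -0.003]
force: [0.0, -0.2, -1.8]
width: 0.671
gripper_force: 30.0
shift [-0.0132  0.3856 -0.0307] roll -0.0006 t 21.9 pos [0.4195 0.1746 0.2885] w 0.0616
```

View pics/g4.png

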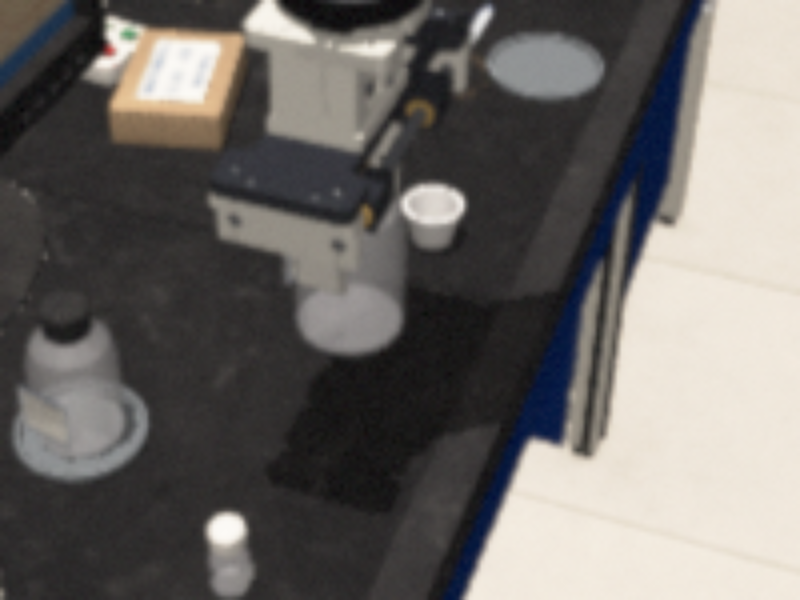

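The large bottle is held upright (bottom at about (350,320)), and the medium bottle stands in its saucer at (80,425). Moving on to the large saucer.

```bash
python3 -m inch '0 0.01 -0.02 0 0.05; -0.001 0.035 -0.03 0 0.05; -0.002 0.07 -0.03 0 0.05; -0.004 0.105 -0.03 0 0.05; -0.006 0.14 -0.03 0 0.05' && python3 -m inch '-0.001 0.035 0 0 0.05; -0.002 0.07 0 0 0.05; -0.003 0.105 0 0 0.05; -0.004 0.14 0 0 0.05; -0.005 0.175 0 0 0.05' && python3 -m inch '-0.001 0.035 0 0 0.05; -0.002 0.071 0 0 0.05; -0.002 0.071 0.02 0 0.05; -0.002 0.071 0.045 0 0.05; -0.002 0.071 0.065 0 0.05' && python3 -m inch '0 0 0 0 0.05; 0 0 0 0 0.05; 0 0 0 0 0.05'
python3 - <<'E'
from h import *
go(.406,-.211,.0718)
im=arm.get_image('side');cv2.imwrite('pics/g5.png',cv2.resize(im[80:215,240:420,::-1],(800,600)))
E
```

```text
clock: 22.45
position: [0.4126, 0.0333, 0.3167]
ee_rot: [3.141, 0.0, -0.003]
force: [0.8, -1.1, -2.1]
width: 0.665
gripper_force: 30.0
clock: 22.95
position: [0.4075, -0.1417, 0.3166]
ee_rot: [-3.141, 0.0, 0.003]
force: [0.2, 1.2, -1.8]
width: 0.67
gripper_force: 30.0
clock: 23.45
position: [0.4054, -0.2115, 0.2506]
ee_rot: [-3.141, 0.002, 0.004]
force: [-0.4, 0.1, -2.7]
width: 0.666
gripper_force: 30.0
clock: 23.75
position: [0.4065, -0.2114, 0.2533]
ee_rot: [3.141, -0.0, 0.001]
force: [-0.0, 0.3, -0.6]
width: 0.665
gripper_force: 30.0
shift [-0.0005 -0.0004  0.0225] roll -0.0001 t 23.75 pos [ 0.4065 -0.2114  0.2533] w 0.061
```

View pics/g5.png

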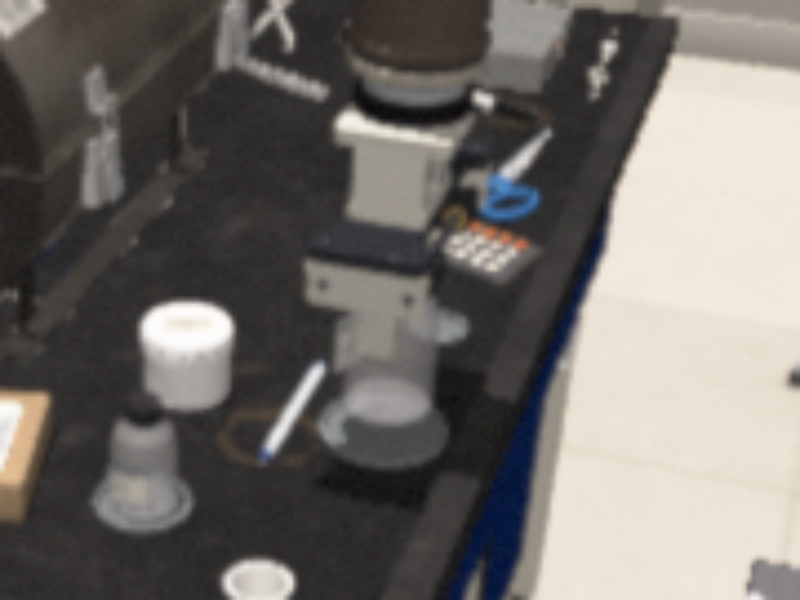

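The large bottle (bottom at about (392,395)) hangs over its saucer (383,428). The small bottle stands in its saucer at (143,495). Lowering.

```bash
python3 -m inch '0 0 0.01 0 0.05; 0 0 0.017 0 0.05; 0 0 0.0205 0 0.05; 0 0 0.022 0 0.05; 0 0 0.0225 0 0.05' && python3 -m inch '0 0 0 0 0.062; 0 0 0 0 0.07; 0 0 0 0 0.08; 0 0 0 0 0.0918; 0 0 0 0 0.0918' && python3 -m inch '0 0 -0.02 0 0.0918; 0 0 -0.05 0 0.0918; 0 0 -0.09 0 0.0918; 0 0 -0.12 0 0.0918; 0 0 -0.13 0 0.0918'
python3 - <<'E'
from h import *
locate("vial",(.428,.326));locate("vial",(.428,.326));locate("bottle_large",(.406,-.211),("side",))
go(.428,.326,.2)
E
```

```text
clock: 24.3
position: [0.4061, -0.2111, 0.2307]
ee_rot: [-3.141, 0.0, 0.001]
force: [-5.2, 3.9, 20.1]
width: 0.668
gripper_force: 30.0
clock: 24.8
position: [0.4063, -0.2114, 0.2302]
ee_rot: [3.142, -0.001, 0.0]
force: [-0.3, -0.3, 1.0]
width: 0.966
gripper_force: 0.0
clock: 25.3
position: [0.4069, -0.2116, 0.3632]
ee_rot: [3.14, -0.001, 0.007]
force: [-0.0, 0.6, -0.4]
width: 0.999
gripper_force: 0.0
vial top none
vial side [0.428 0.328] iou 0.82 conf 0.76
vial top [0.4275 0.325 ] iou 0.829 conf 0.48
vial side [0.4295 0.3245] iou 0.806 conf 0.54
bottle_large side [ 0.4068 -0.2115] iou 0.907 conf 0.85
shift [ 0.0218 -0.5373  0.0007] roll -0.0002 t 25.8 pos [ 0.4061 -0.2113  0.3594] w 0.0918
```

```bash
python3 -m inch '0.001 -0.025 0 0 0.06; 0.003 -0.065 0 0 0.06; 0.004 -0.105 0 0 0.06; 0.006 -0.145 0 0 0.06; 0.007 -0.185 0 0 0.06' && python3 -m inch '0.002 -0.04 0 0 0.06; 0.003 -0.08 0 0 0.06; 0.005 -0.12 0 0 0.06; 0.006 -0.16 0 0 0.06; 0.008 -0.2 0 0 0.06' && python3 -m inch '0.002 -0.04 0 0 0.06; 0.003 -0.08 0 0 0.06; 0.005 -0.12 0 0 0.06; 0.0065 -0.152 0 0 0.06; 0.0065 -0.152 0.03 0 0.06' && python3 -m inch '0 0 0.03 0 0.06; 0 0 0.05 0 0.06; 0 0 0.05 0 0.06; 0 0 0.05 0 0.06'
python3 - <<'E'
from h import *
go(.428,.326,.028)
im=arm.get_image('side');cv2.imwrite('pics/g6.png',cv2.resize(im[235:370,170:350,::-1],(800,600)))
E
```

```text
clock: 26.3
position: [0.4131, -0.0248, 0.36]
ee_rot: [3.142, -0.001, -0.0]
force: [0.7, 0.5, -0.2]
width: 0.662
gripper_force: 0.0
clock: 26.8
position: [0.4211, 0.1752, 0.3599]
ee_rot: [3.141, -0.001, -0.001]
force: [1.7, -0.8, -0.3]
width: 0.655
gripper_force: 0.0
clock: 27.3
position: [0.4279, 0.3316, 0.3326]
ee_rot: [-3.134, -0.008, -0.007]
force: [0.1, 0.9, -0.5]
width: 0.654
gripper_force: 0.0
clock: 27.7
position: [0.4279, 0.3257, 0.2802]
ee_rot: [3.141, -0.0, -0.001]
force: [-0.2, 0.6, 0.1]
width: 0.653
gripper_force: 0.0
shift [ 0.0001 -0.0003  0.0932] roll -0.0001 t 27.7 pos [0.4279 0.3257 0.2802] w 0.0599
```

View pics/g6.png

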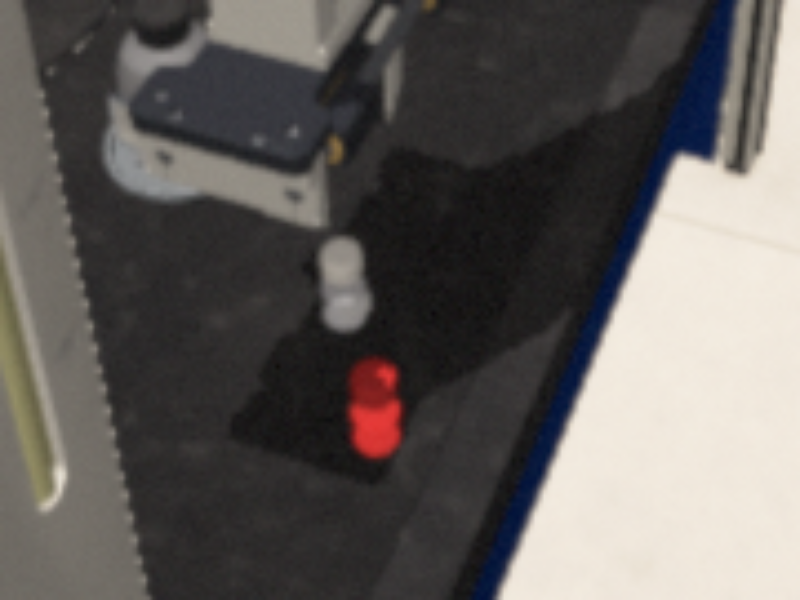

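The vial (345,285) stands below the open fingers, with the red look-alike (375,410) clear of them. Descend and grip lightly.

```bash
python3 -m inch '0 0 0.02 0 0.06; 0 0 0.045 0 0.06; 0 0 0.07 0 0.06; 0 0 0.085 0 0.06; 0 0 0.093 0 0.06' 10 && python3 -m inch '0 0 0 0 0.06; 0 0 0 0 0.06; 0 0 0 0 0.045; 0 0 0 0 0.035; 0 0 0 0 0.03' && python3 -m inch '0 0 0 0 0.025; 0 0 0 0 0.015; 0 0 0 0 0.015; 0 0 0 0 0.015' && python3 -m inch '0 0 -0.01 0 0.015; 0 0 -0.03 0 0.015; 0 0 -0.06 0 0.015; 0 0 -0.095 0 0.015; 0 0 -0.13 0 0.015'
python3 - <<'E'
from h import *
go(.4075,-.365,.185)
E
```

```text
clock: 28.25
position: [0.4282, 0.3258, 0.1872]
ee_rot: [-3.141, 0.001, -0.001]
force: [-0.2, 1.1, 0.9]
width: 0.651
gripper_force: 0.0
clock: 28.75
position: [0.4281, 0.3258, 0.1878]
ee_rot: [-3.141, 0.001, -0.001]
force: [0.2, 0.4, 0.6]
width: 0.444
gripper_force: 0.0
clock: 29.15
position: [0.4279, 0.3256, 0.1873]
ee_rot: [3.142, -0.001, 0.0]
force: [-0.3, -0.3, 2.1]
width: 0.247
gripper_force: 10.0
clock: 29.65
position: [0.4276, 0.3255, 0.319]
ee_rot: [3.142, -0.0, -0.001]
force: [1.2, -0.0, 0.3]
width: 0.246
gripper_force: 10.0
shift [-0.0201  0.6905 -0.025 ] roll -0.0 t 29.65 pos [0.4276 0.3255 0.319 ] w 0.0226
```

```bash
python3 -m inch '-0.001 0.02 -0.015 0 0.015; -0.002 0.055 -0.025 0 0.015; -0.003 0.095 -0.025 0 0.015; -0.004 0.135 -0.025 0 0.015; -0.005 0.175 -0.025 0 0.015' && python3 -m inch '-0.001 0.04 0 0 0.015; -0.002 0.08 0 0 0.015; -0.003 0.12 0 0 0.015; -0.005 0.16 0 0 0.015; -0.006 0.2 0 0 0.015' && python3 -m inch '-0.001 0.04 0 0 0.015; -0.002 0.08 0 0 0.015; -0.003 0.12 0 0 0.015; -0.005 0.16 0 0 0.015; -0.006 0.2 0 0 0.015' && python3 -m inch '-0.001 0.04 0 0 0.015; -0.002 0.08 0 0 0.015; -0.003 0.115 0 0 0.015; -0.003 0.115 0.015 0 0.015; -0.003 0.115 0.04 0 0.015'  && python3 -m inch '0 0 0.035 0 0.015; 0 0 0.07 0 0.015; 0 0 0.09 0 0.015; 0 0 0.095 0 0.015; 0 0 0.095 0 0.015'
python3 - <<'E'
from h import *
go(.4075,-.365,.0313)
im=arm.get_image('side');cv2.imwrite('pics/g7.png',cv2.resize(im[80:200,270:430,::-1],(800,600)))
E
```

```text
clock: 30.15
position: [0.4224, 0.1492, 0.343]
ee_rot: [-3.141, -0.0, -0.001]
force: [1.0, -0.2, 0.4]
width: 0.247
gripper_force: 10.0
clock: 30.65
position: [0.4162, -0.0508, 0.343]
ee_rot: [3.142, 0.0, 0.001]
force: [1.5, -0.3, -0.8]
width: 0.248
gripper_force: 10.0
clock: 31.15
position: [0.4102, -0.2508, 0.343]
ee_rot: [3.142, 0.0, 0.001]
force: [0.8, -0.3, -0.8]
width: 0.25
gripper_force: 10.0
clock: 31.65
position: [0.4078, -0.366, 0.3036]
ee_rot: [3.139, -0.004, 0.005]
force: [-0.7, 0.9, 0.1]
width: 0.243
gripper_force: 10.0
clock: 32.15
position: [0.4077, -0.3642, 0.2073]
ee_rot: [-3.141, 0.0, 0.001]
force: [-0.1, 0.4, 0.3]
width: 0.248
gripper_force: 10.0
shift [-0.0002  0.0008  0.017 ] roll -0.0002 t 32.15 pos [ 0.4077 -0.3642  0.2073] w 0.0228
```

View pics/g7.png

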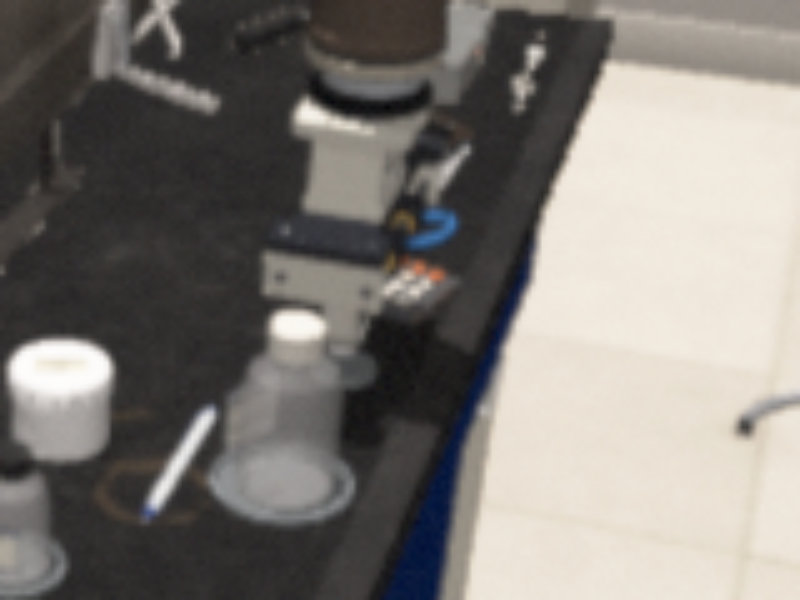

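The large bottle stands in its saucer at (283,480). The vial is hidden behind the fingers, over its saucer (350,368). I lower it the 17 mm and release.

```bash
python3 -m inch '0 0 0.008 0 0.015; 0 0 0.013 0 0.015; 0 0 0.016 0 0.015; 0 0 0.017 0 0.015; 0 0 0.017 0 0.015' && python3 -m inch '0 0 0 0 0.024; 0 0 0 0 0.028; 0 0 0 0 0.035; 0 0 0 0 0.05; 0 0 0 0 0.06' && python3 -m inch '0 0 0 0 0.06; 0 0 -0.02 0 0.06; 0 0 -0.05 0 0.06; 0 0 -0.09 0 0.06; 0 0 -0.13 0 0.06' && python3 -m inch '0 0.03 -0.02 0 0.06; -0.02 0.07 -0.03 0 0.06; -0.04 0.11 -0.03 0 0.06; -0.06 0.15 -0.03 0 0.06; -0.08 0.19 -0.03 0 0.06'
python3 - <<'E'
from h import *
go(.4,-.3,.3)
T=dict(bottle_large=(.406,-.211),bottle_medium=(.5535,.257),bottle_small=(.5293,-.0695),vial=(.4075,-.365))
for n,x in T.items(): locate(n,x)
t=arm.get_image('top')[150:260,170:430,::-1];s=arm.get_image('side')
cv2.imwrite('pics/f1.png',np.vstack([cv2.resize(t,(780,330)),cv2.resize(s[60:170,180:440,::-1],(780,270),interpolation=cv2.INTER_CUBIC)]))
E
```

```text
clock: 32.7
position: [0.4077, -0.3644, 0.1903]
ee_rot: [3.142, -0.0, 0.0]
force: [0.1, -0.5, -0.0]
width: 0.251
gripper_force: 10.0
clock: 33.2
position: [0.4077, -0.3644, 0.1902]
ee_rot: [3.142, -0.0, 0.0]
force: [0.2, 0.2, 0.1]
width: 0.506
gripper_force: 0.0
clock: 33.7
position: [0.4074, -0.3641, 0.3214]
ee_rot: [-3.141, 0.0, 0.001]
force: [1.2, -0.6, -0.9]
width: 0.653
gripper_force: 0.0
clock: 34.2
position: [0.3266, -0.5557, 0.3504]
ee_rot: [3.141, 0.0, 0.0]
force: [0.3, -0.4, -0.1]
width: 0.653
gripper_force: 0.0
shift [ 0.0734 -0.2557 -0.1086] roll 0.0 t 34.2 pos [ 0.3266 -0.5557  0.3504] w 0.0599
bottle_large top [ 0.4038 -0.2116] iou 0.952 conf 0.88
bottle_large side [ 0.4082 -0.2155] iou 0.883 conf 0.57
bottle_medium top [0.5528 0.2564] iou 0.943 conf 0.85
bottle_medium side [0.5582 0.2543] iou 0.916 conf 0.68
bottle_small top [ 0.5302 -0.0713] iou 0.888 conf 0.6
bottle_small side [ 0.531  -0.0702] iou 0.906 conf 0.65
vial top [ 0.4082 -0.3665] iou 0.818 conf 0.44
vial side [ 0.4102 -0.3674] iou 0.694 conf 0.43
```

View pics/f1.png

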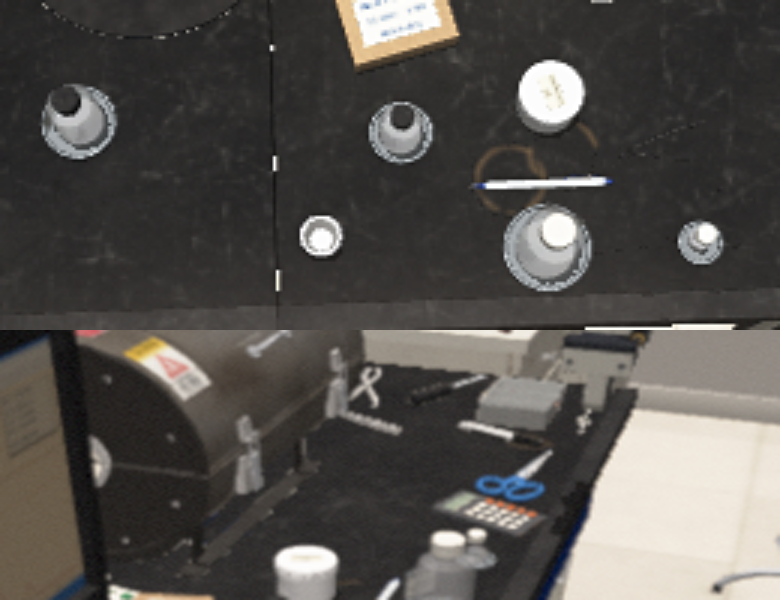

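All four stand upright inside their saucers in the top crop: medium (78,120), small (400,132), large (547,247) and vial (700,241). The tin and crucible are untouched, and the arm is clear.

```bash
python3 -m inch '0 0 0 0 0.06; 0 0 0 0 0.06; 0 0 0 0 0.06'; python3 -c "
from cell import arm
print(arm.sign_off())"
```

```text
clock: 35.4
position: [0.3276, -0.5543, 0.3502]
ee_rot: [-3.142, 0.0, 0.0]
force: [0.1, -0.1, 0.6]
width: 0.65
gripper_force: 0.0
the job is handed in; nothing more can be done
None
```

The three bottles and the vial stand upright in their matching saucers, the tin and crucible were left untouched, and the job was handed in at about 35 s of the 122 s allowed; the sign-off gave no verdict.

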